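# Baking-dish lids back on their own dishes

### The arm

A 7-joint arm with a two-finger parallel gripper is mounted at the origin on a cart in front of the work surface, level with it; the furniture and walls round the work are solid. World frame = base frame: x ahead of the robot, y to its left, z up, the work surface at z = 0. Lengths are in m, angles in degrees, forces in N, time in s.
With the tool pointing down it reaches from about 0.425 to 0.875 m from the base axis. Payload 4.7 kg.
Tool frame: the origin (TCP) lies between the finger pads; the fingertips stand 8 mm ahead of it and the grasp point (between the pads) lies 11 mm behind it; z points along the fingers, y is the line along which they close (so a half turn about z gives the same grasp; the last joint's range is limited). The gripper opens to 87 mm and grips with 3 to 60 N. Pads are 19 mm wide; open, the fingers measure 117 mm over their backs; the gripper's body (75 mm by 190 mm) begins 51 mm behind the grasp point.
Start: joints at [69.448, 18.392, -4.016, 83.108, 1.295, 78.541, -3.26], TCP at [0.237, -0.605, 0.231] pointing down, gripper open.
Joint ranges: [-163.93, 163.93], [-17.29, 119.83], [-79.2, 71.16], [3.27, 140.29], [-89.18, 269.18], [5.43, 117.66], [-154.24, 154.24]. Speed limits (degrees/s): [147.25, 147.25, 180, 180, 180, 180, 180].

### API

Orientations are given as [roll, pitch, yaw] about the fixed x, y, z axes, in that order (R = Rz(yaw) Ry(pitch) Rx(roll)).
In Python, from cell import env, viewer gives the robot as it stands. The module is installed in compiled form; this text tells all that it offers.
- The arm moves only by the tool arm_command, never from a script. Its argument "series" is a list of rows, each a list of 2 entries, a list of its own where there are three numbers: the shift along the tool's x, y, z in mm, then the turn about the tool's z in rad. A call has exactly 5 rows; each row is the pose to reach, as a shift and turn from the pose commanded when the call began, along the tool's axes at that moment; what a row does not reach only later rows make up. A row lasts 1/10 s, in which the tool goes at most 50 mm and 8.59 degrees, less where a joint would pass 70% of its speed; a pose out of reach is approached as far as the arm can. A call with a gripper value outside its range is refused whole. "grip" is the gripper command: -1 is fully open, 1 is shut, values between are in proportion, set as the call begins (left out, the last holds). The fingers move at their own pace and stop on an object; "grip_force" is the grip in N (left out, the last holds). Time passes only in rows, so rows that repeat a pose let the fingers close, or fill a call up. It gives the time, the measured TCP pose, the force, the opening and the grip force at its end, in the units of the state.
- env.get_obs(): the state, without advancing time (a new reading comes with each control period).
- viewer.read_camera(name): name is "side" or "top" or "wrist"; returns (picture, depth): 400x640x3 uint8, blue, green, red; 400x640 float32, m along the optical axis (not along the pixel's ray), 0 where there is no reading.
- viewer.calibration(name): a dict with "K" (3x3 intrinsics, pixels), "T" (4x4, takes a point from camera to world coordinates); the wrist camera has in their place "hand_eye" (4x4, takes a point from camera to tool coordinates, whose origin is the TCP and whose axes are the flange's). Camera axes: x right, y up, looking along -z (the intrinsics and any distortion apply to the point x, -y, -z); pixel columns grow to the right and rows downward; lengths in m; the calibration is good to about 2 mm. A picture is of the moment at which its call begins: read the wrist's pose just before it. calibration takes no time and is no camera call.
- env.sign_off(): hands the job in; it is judged then, once.
The state is a dict: "time_s": time; "qpos": joint angles; "joint_velocities": joint speeds; "effort": joint torques, N m; "tool_pos": TCP position; "tool_rot": TCP orientation; "force": force on the tool from outside, world axes, zero at the start; "wrist_torque": the same for the moment, N m; "grip_width": finger opening in m; "grasp_force": force on a finger pad.
Only numpy, scipy, OpenCV 4.12 (cv2) and the standard library are available. Lean on these libraries where they do the work, as an engineer would, in place of code of your own. Each camera call takes 0.05 s, during which the arm holds its last target. There are 200 camera calls.

### The job

The steel lids of the three little earthenware baking dishes on the hob - round, square and oval - have been put back on the wrong dishes. Put each lid on its own dish so that it drops into the rim and lies level. Never lay a lid on the bare glass (the wooden board is there for setting one down), set each lid down gently without letting it drop, and leave the dishes and the things around them where they stand.

Things in the scene. Friction and masses are not known exactly. Their poses are not given: they have to be found in the camera images.
- lid_round: The round steel lid. Origin: centre of its underside; z up. Locating step 10 mm deep, tapered (98 mm across below, 106 above), under a cover plate (disc of 122 mm) at z 10-14, domed to 18. Black bar handle along own x, centred: 56 x 14 mm, z 30-44, open below. 0.3 kg. Starts loose and level, lying centred on the rim of a wrong dish, any yaw.
- lid_square: The square steel lid. Origin: centre of its underside; z up. Locating step 10 mm deep, tapered (74 mm square below, 82 above), under a cover plate (98 mm square, sides along own x and y) at z 10-14, domed to 18. Black bar handle along own x, centred: 56 x 14 mm, z 30-44, open below. 0.3 kg. Starts loose and level, lying centred on the rim of a wrong dish, any yaw.
- lid_oval: The oval steel lid. Origin: centre of its underside; z up. Locating step 10 mm deep, tapered (124 x 46 mm below, 132 x 54 above), under a cover plate (148 x 70 mm, half-round ends, long side along own x) at z 10-14, domed to 18. Black bar handle along own x, centred: 56 x 14 mm, z 30-44, open below. 0.3 kg. Starts loose and level, lying centred on the rim of a wrong dish, any yaw.
- dish_round: The round baking dish, red-brown earthenware, 52 mm high, open on top, wall 6 mm; lug handles at both ends of own x. Loose, 0.9 kg. Origin: centre of underside, on the hob glass (z = 0); z up. Opening 112 mm across; outside 126 mm, 154 mm over the lugs. Own lid seated: its underside 42 mm above this origin; side play 3 mm at the step's top, 7 mm at its lower edge.
- dish_square: The square baking dish, red-brown earthenware, 52 mm high, open on top, wall 6 mm; lug handles at both ends of own x. Loose, 0.9 kg. Origin: centre of underside, on the hob glass (z = 0); z up. Opening 88 mm square, sides along own x and y; outside 102 mm, 130 mm over the lugs. Own lid seated: its underside 42 mm above this origin; side play 3 mm at the step's top, 7 mm at its lower edge.
- dish_oval: The oval baking dish, red-brown earthenware, 52 mm high, open on top, wall 6 mm; lug handles at both ends of own x. Loose, 0.9 kg. Origin: centre of underside, on the hob glass (z = 0); z up. Opening 138 mm (own x) by 60 mm, half-round ends; outside 152 x 74 mm, 172 mm over the lugs. Own lid seated: its underside 42 mm above this origin; side play 3 mm at the step's top, 7 mm at its lower edge.
- board: Small wooden board lying flat and fixed on the hob, 170 mm (own x) by 144 mm (own y), rounded corners, 14 mm thick, empty at the start; a lid can be put down on it. Origin: centre of its underside.
- timer: Kitchen timer, a bystander in the middle of the hob, 69 mm across, 44 mm high, dial on top. Origin: centre of its underside. Not to be disturbed.
- salt_mill: Salt shaker, a bystander near the left edge of the hob, 44 mm across, 90 mm high. Origin: centre of its underside. Not to be disturbed.
- spice_jar: Spice jar with a yellow cap, a bystander near the right edge of the hob, 42 mm across, 96 mm high. Origin: centre of its underside. Not to be disturbed.

How it is judged (in metres and radians):
At the end, for the whole second after the job is handed in: Each lid sits home in the dish of its own shape: centres within 9 mm in plan, lid underside 38 to 45.5 mm above the dish's underside (42 when fully home, 52 on the rim), lid and dish level within 0.06 rad, lids released and at rest (horizontal distance between lid_round and dish_round below 0.009 m and z of lid_round in the frame of dish_round between 0.038 and 0.0455 m and angle between each of lid_round, dish_round, lid_square, dish_square, lid_oval, dish_oval's own z axis and vertical below 0.06 rad and linear speed of each of lid_round, lid_square, lid_oval below 0.02 m/s and contact force between the fingers and lid_round below 0.1 N and horizontal distance between lid_square and dish_square below 0.009 m and z of lid_square in the frame of dish_square between 0.038 and 0.0455 m and contact force between the fingers and lid_square below 0.1 N and horizontal distance between lid_oval and dish_oval below 0.009 m and z of lid_oval in the frame of dish_oval between 0.038 and 0.0455 m and contact force between the fingers and lid_oval below 0.1 N); the robot touches nothing.
It fails at once if a lid was laid on the bare glass (height (world z) of any of lid_round, lid_square, lid_oval below 0.007 m).
It fails at once if a lid was let fall from more than about 8 mm ((contact force between the fingers and lid_round below 0.05 N and linear speed of lid_round above 0.4 m/s) or (contact force between the fingers and lid_square below 0.05 N and linear speed of lid_square above 0.4 m/s) or (contact force between the fingers and lid_oval below 0.05 N and linear speed of lid_oval above 0.4 m/s)).
It fails at once if a dish was pushed about (distance of any of dish_round, dish_square, dish_oval from where it was at the start of the episode above 0.04 m).
It fails at once if the timer, salt mill or spice jar was disturbed (distance of any of timer, salt_mill, spice_jar from where it was at the start of the episode above 0.03 m).
It also fails if it takes over 93 s, if anything falls off the work surface, if the arm or the gripper's body presses on something with over 40 N, if the wrist force passes 120 N, or if a joint passes its speed limit or range.

## Working session

There is one attempt and no reset: what is moved stays moved. The work goes in short steps, Python scripts to look and compute and a tool call to move; the robot and the scene stay as the last step left them, time stands still between calls to the robot, and variables do not carry over. Pictures are saved under pics/ and viewed, at most 14 in all, crops included, and the job is handed in when it is done.

Besides the shell and the picture viewer there is one more tool, called after ">>>" in YAML: its name, and indented under it one key for each argument. arm_command: Moves the arm, as the interface text tells. Its arguments: {"type":"object","properties":{"series":{"type":"array"},"grip":{"type":"number"},"grip_force":{"type":"number"}},"required":["series"]}

```bash
mkdir -p pics; cat > h.py <<'E'
import numpy as np, cv2
from cell import env, viewer
from scipy.spatial.transform import Rotation as R
def toolT():
    o=env.get_obs(); T=np.eye(4); T[:3,3]=o['tool_pos']
    T[:3,:3]=R.from_euler('xyz',o['tool_rot'],degrees=True).as_matrix(); return T
def shot(name):
    W=toolT() if name=='wrist' else None
    p,d=viewer.read_camera(name); c=viewer.calibration(name)
    T=W@np.array(c['hand_eye']) if name=='wrist' else np.array(c['T'])
    return p,d,np.array(c['K']),T,c
def cloud(d,K,T):
    v,u=np.mgrid[:d.shape[0],:d.shape[1]]
    P=np.stack([(u-K[0,2])/K[0,0]*d,-(v-K[1,2])/K[1,1]*d,-d],-1)
    return P@T[:3,:3].T+T[:3,3]
def ray(u,v,z,K,T):
    r=T[:3,:3]@np.array([(u-K[0,2])/K[0,0],-(v-K[1,2])/K[1,1],-1]); return T[:3,3]+r*(z-T[2,3])/r[2]
E
python3 - <<'E'
from h import *
o=env.get_obs(); print(o)
for n in ('top','side','wrist'):
    p,d,K,T,c=shot(n); cv2.imwrite(f'pics/{n}0.png',p); np.save(f'pics/{n}0d.npy',d)
    print(n,K.round(1).tolist(),T.round(3).tolist(),[k for k in c],(d>0).mean())
E
```

```text
{'time_s': 0.0, 'qpos': array([69.44892526, 18.43931709, -4.01481469, 83.17491352,  1.29824109,
       78.5409454 , -3.26099609]), 'joint_velocities': array([ 0.03802192, -0.08020374,  0.0049229 ,  0.04198342, -0.00738522,
        0.08510221, -0.10161857]), 'effort': array([-2.42066799e-04, -4.91288888e+01, -4.04183641e-01, -3.12529814e+01,
       -6.39472157e-02,  4.35701001e-02,  1.78564374e-04]), 'tool_pos': array([ 0.23646705, -0.6048824 ,  0.22945841]), 'tool_rot': array([-1.79890245e+02,  9.16797021e-03,  2.13598041e+01]), 'force': array([ 0.53510996, -0.01697543, -0.15303788]), 'wrist_torque': array([-0.01323186,  0.02165553,  0.02260705]), 'grasp_force': 0.0, 'grip_width': 0.08693345529062303}
top [[435.5, 0.0, 320.1], [0.0, 435.5, 198.7], [0.0, 0.0, 1.0]] [[-0.011, 0.996, -0.084, 0.471], [-1.0, -0.013, -0.021, 0.052], [-0.022, 0.084, 0.996, 1.004], [0.0, 0.0, 0.0, 1.0]] ['K', 'T'] 0.99590625
side [[483.0, 0.0, 323.5], [0.0, 483.0, 198.9], [0.0, 0.0, 1.0]] [[-0.877, 0.206, -0.434, 0.139], [-0.48, -0.412, 0.774, 0.788], [-0.02, 0.888, 0.46, 0.472], [0.0, 0.0, 0.0, 1.0]] ['K', 'T'] 0.99626171875
wrist [[319.4, 0.0, 320.9], [0.0, 319.4, 204.4], [0.0, 0.0, 1.0]] [[0.364, 0.9, 0.24, 0.302], [-0.932, 0.352, 0.092, -0.579], [-0.002, -0.257, 0.966, 0.384], [0.0, 0.0, 0.0, 1.0]] ['K', 'hand_eye'] 0.99615234375
```

View pics/top0.png

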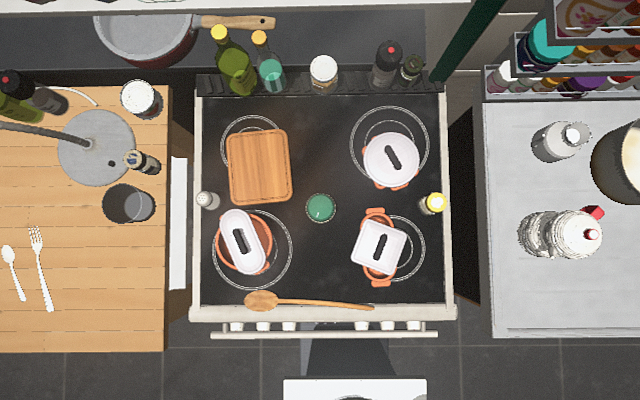

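View pics/side0.png

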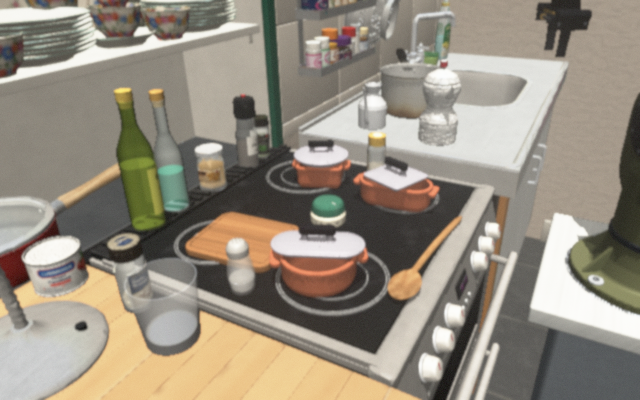

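Top view: the oval lid sits on the round dish (243,242), the square lid on the oval dish (380,247) and the round lid on the square dish (390,160). The empty board is at (259,165). The side view agrees. Next I'll measure positions.

```bash
cat > m.py <<'E'
from h import *
p=cv2.imread('pics/top0.png'); d=np.load('pics/top0d.npy'); c=viewer.calibration('top'); K=np.array(c['K']);T=np.array(c['T'])
hsv=cv2.cvtColor(p,cv2.COLOR_BGR2HSV); P=cloud(d,K,T)
rs=cv2.imread('pics/side0.png'); ds=np.load('pics/side0d.npy'); cs=viewer.calibration('side'); Ps=cloud(ds,np.array(cs['K']),np.array(cs['T']))
for n,(u,v) in dict(ovallid=(243,242),squarelid=(380,247),roundlid=(390,160)).items():
    box=np.zeros(p.shape[:2],np.uint8); cv2.circle(box,(u,v),46,255,-1)
    lid=((hsv[...,1]<60)&(hsv[...,2]>130)&(box>0)&(P[...,2]>.03)).astype(np.uint8)
    cn=max(cv2.findContours(lid,0,2)[0],key=cv2.contourArea); hull=np.zeros_like(lid); cv2.drawContours(hull,[cn],-1,1,-1)
    hn=((hull>0)&(p.max(2)<80)).astype(np.uint8)
    hc=max(cv2.findContours(hn,0,2)[0],key=cv2.contourArea)
    zt=np.median(P[hn>0][:,2]); zl=np.median(P[lid>0][:,2])
    q=np.array([ray(*x,zt,K,T)[:2] for x in hc[:,0].astype(float)])*1000
    r=cv2.minAreaRect(q.astype(np.float32)); 
    ql=np.array([ray(*x,zl,K,T)[:2] for x in cn[:,0].astype(float)])*1000; rl=cv2.minAreaRect(ql.astype(np.float32))
    print(n,'handle',np.round(r[0],1),np.round(r[1],1),round(r[2],1),'z',zt.round(4),'| lid',np.round(rl[0],1),np.round(rl[1],1),round(rl[2],1),zl.round(4))
    red=((hsv[...,0]<13)&(hsv[...,1]>110)&(hsv[...,2]>60)&(box>0)).astype(np.uint8)
    Q=P[red>0]; print('  dish pts',len(Q),'z pct',np.percentile(Q[:,2],[5,50,90,97]).round(3))
    # side check
    m=(abs(Ps[...,0]*1000-r[0][0])<25)&(abs(Ps[...,1]*1000-r[0][1])<25); print('  side max z',np.percentile(Ps[m][:,2],[50,95,99]).round(4))
    np.save(f'pics/{n}red.npy',Q)
for n,(u,v) in dict(board=(259,165),timer=(320,208),salt=(206,198),spice=(433,202)).items():
    print(n,P[v,u].round(3))
b=((hsv[...,0]>8)&(hsv[...,0]<22)&(hsv[...,1]>90)&(abs(P[...,2]-.014)<.012)).astype(np.uint8); b[:,:215]=0;b[:,300:]=0;b[210:]=0;b[:120]=0
cn=max(cv2.findContours(b,0,2)[0],key=cv2.contourArea); q=np.array([ray(*x,.014,K,T)[:2] for x in cn[:,0].astype(float)])*1000
print('board',cv2.minAreaRect(q.astype(np.float32)))
cv2.imwrite('pics/crop.png',cv2.resize(p[115:295,195:455],None,fx=3,fy=3,interpolation=cv2.INTER_CUBIC))
E
python3 m.py
```

```text
ovallid handle [460.9 239. ] [54.3 13.6] 23.9 z 0.0949 | lid [460.6 240.3] [145.8  69.5] 23.2 0.0679
  dish pts 785 z pct [0.003 0.021 0.052 0.054]
  side max z [0.0717 0.0974 0.0981]
squarelid handle [446.2 -51.8] [13.5 54.9] 68.2 z 0.0949 | lid [446.1 -51.9] [98.  97.6] 68.2 0.0677
  dish pts 694 z pct [-0.     0.045  0.052  0.054]
  side max z [0.0736 0.0977 0.0986]
roundlid handle [633.  -82.5] [55.1 13.5] 29.3 z 0.0934 | lid [634.1 -83.6] [119.5 120.2] 39.3 0.0681
  dish pts 123 z pct [-0.001  0.047  0.052  0.054]
  side max z [0.0802 0.0979 0.0984]
board [0.633 0.212 0.016]
timer [0.531 0.072 0.041]
salt [0.552 0.313 0.088]
spice [ 0.537 -0.164  0.095]
board ((629.8740844726562, 212.5643310546875), (170.5419921875, 144.96229553222656), 4.872775554656982)
```

View pics/crop.png

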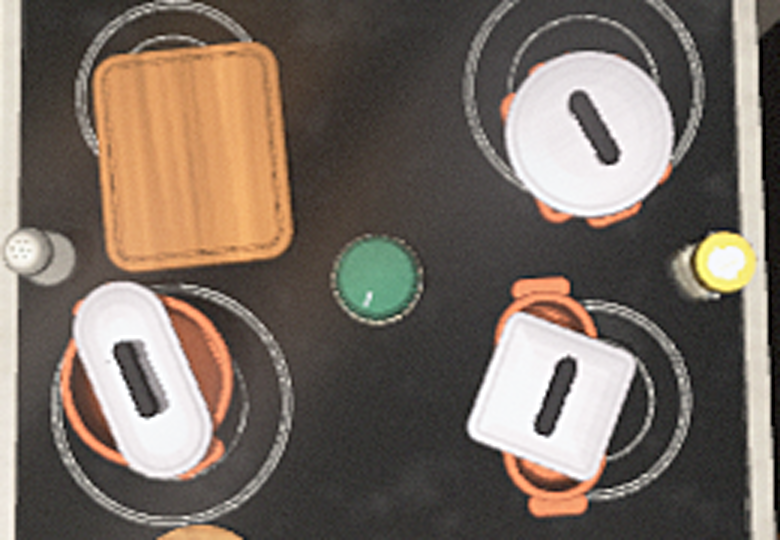

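The crop shows all three lids clear. Handle tops measure 95–98 mm, against 96 expected. The oval dish's lugs are at about (540,288) and (558,505) in the crop, and the square dish's corners poke out from under the round lid. Before moving, I'll check the travel corridor.

```bash
cat > go.py <<'E'
from h import *; import sys
def plan(pts):
    W=toolT(); o=env.get_obs(); y0=o['tool_rot'][2]
    print('t',round(o['time_s'],2),'tcp',(W[:3,3]*1000).round(1),'rpy',o['tool_rot'].round(2),'grip',round(o['grip_width'],4),'F',o['force'].round(1),'gf',round(o['grasp_force'],1))
    for x,y,z,yaw in pts:
        s=W[:3,:3].T@(np.array([x,y,z])/1000-W[:3,3])*1000
        print((x,y,z,yaw),'->',s.round(0),'turn',round(-np.radians((yaw-y0+180)%360-180),3))
if __name__=='__main__': plan(eval(sys.argv[1]))
E
python3 - <<'E'
import numpy as np; from h import *
d=np.load('pics/top0d.npy'); c=viewer.calibration('top'); P=cloud(d,np.array(c['K']),np.array(c['T'])).reshape(-1,3)
for x in np.arange(.15,.85,.1):
    print(round(x,2),[ (round(float(P[m][:,2].max()),2) if (m:=(abs(P[:,0]-x)<.05)&(abs(P[:,1]-y)<.05)).sum()>3 else None) for y in np.arange(-.7,.45,.1)])
E
python3 go.py '[(300,-420,260,21.4),(440,-170,260,21.4)]'
```

```text
0.15 [None, -0.88, -0.87, -0.88, None, 0.0, 0.0, 0.01, 0.01, 0.0, -0.88, -0.88]
0.25 [None, 0.02, 0.02, 0.02, 0.02, 0.0, 0.0, 0.0, 0.0, 0.0, 0.0, 0.04]
0.35 [None, 0.02, 0.02, 0.02, 0.02, 0.0, 0.07, 0.07, 0.02, 0.07, 0.05, 0.04]
0.45 [None, 0.02, 0.19, 0.23, 0.02, 0.01, 0.1, 0.1, 1.0, 0.1, 0.1, 0.04]
0.55 [None, 0.14, 0.17, 0.19, 0.02, 0.1, 0.07, 0.07, 0.05, 0.07, 0.09, 0.13]
0.65 [0.02, 0.14, 0.14, 0.14, 0.02, 0.01, 0.1, 0.07, 0.02, 0.02, 0.02, 0.14]
0.75 [0.02, 0.1, 0.28, 0.45, 0.55, 0.53, 0.01, 0.01, 0.09, 0.16, 0.15, 0.09]
t 0.15 tcp [ 236.5 -605.   229.7] rpy [-1.7992e+02  1.0000e-02  2.1360e+01] grip 0.0873 F [-0.1  0.9 -0.6] gf 0.0
(300, -420, 260, 21.4) -> [ 126. -149.  -30.] turn -0.001
(440, -170, 260, 21.4) -> [ 348. -331.  -30.] turn -0.001
```

>>> arm_command:
  series:
    - [[20, -20, -50], 0]
    - [[60, -70, -70], 0]
    - [[95, -112, -70], 0]
    - [[130, -150, -70], 0]
    - [[170, -185, -70], 0]
  grip: -1

```text
time_s: 0.65
tool_pos: [0.3147, -0.3973, 0.3005]
tool_rot: [179.9, 0.0, 21.3]
force: [1.1, -0.2, 0.4]
grip_width: 0.0868
grasp_force: 0.0
```

>>> arm_command:
  series:
    - [[36, -29, 0], 0]
    - [[71, -58, 0], 0]
    - [[107, -88, 0], 0]
    - [[142, -117, 0], 0]
    - [[178, -146, 0], 0]

```text
time_s: 1.15
tool_pos: [0.4276, -0.1964, 0.3001]
tool_rot: [180.0, 0.0, 21.3]
force: [0.4, 1.3, 0.3]
grip_width: 0.0869
grasp_force: 0.0
```

>>> arm_command:
  series:
    - [[17, -40, 0], 0]
    - [[34, -80, 0], 0]
    - [[51, -118, 0], 0]
    - [[68, -156, 10], 0]
    - [[84, -190, 30], 0]

```text
time_s: 1.65
tool_pos: [0.4369, 0.0115, 0.271]
tool_rot: [179.9, -0.2, 21.4]
force: [0.8, 1.0, -0.0]
grip_width: 0.0872
grasp_force: 0.0
```

>>> arm_command:
  series:
    - [[17, -40, 20], 0]
    - [[34, -80, 40], 0]
    - [[51, -115, 70], 0]
    - [[68, -150, 100], 0]
    - [[84, -183, 120], 0]

```text
time_s: 2.15
tool_pos: [0.4468, 0.2115, 0.1485]
tool_rot: [180.0, 0.1, 21.4]
force: [0.2, 0.4, 1.1]
grip_width: 0.0872
grasp_force: 0.0
```

```bash
python3 go.py '[(461,239,103,23.5)]'
```

```text
t 2.15 tcp [446.8 211.5 148.5] rpy [1.7996e+02 5.0000e-02 2.1370e+01] grip 0.0872 F [0.2 0.4 1.1] gf 0.0
(461, 239, 103, 23.5) -> [ 23. -20.  46.] turn -0.037
```

>>> arm_command:
  series:
    - [[0, 0, -5], -0.035]
    - [[0, 0, -10], -0.035]
    - [[0, 0, -10], -0.035]
    - [[0, 0, -10], -0.035]
    - [[0, 0, -10], -0.035]

```text
time_s: 2.65
tool_pos: [0.4484, 0.2093, 0.1606]
tool_rot: [179.9, -0.0, 23.2]
force: [0.6, -0.1, -0.5]
grip_width: 0.0872
grasp_force: 0.0
```

```bash
cat > look.py <<'E'
from h import *; import sys
# wrist look: find black handle near expected (x,y,z mm)
def handle(ex,ey,zt,save=None,cam='wrist'):
    p,d,K,T,c=shot(cam); P=cloud(d,K,T)
    near=(np.hypot(P[...,0]*1000-ex,P[...,1]*1000-ey)<45)&(P[...,2]*1000>zt-30)&(P[...,2]*1000<zt+12)
    m=(near&(p.max(2)<90)).astype(np.uint8)
    if save: cv2.imwrite(save,p)
    cn=max(cv2.findContours(m,0,2)[0],key=cv2.contourArea); f=np.zeros_like(m); cv2.drawContours(f,[cn],-1,1,-1)
    z=np.percentile(P[(f>0)&(m>0)][:,2],85); q=np.array([ray(*x,z,K,T)[:2] for x in cn[:,0].astype(float)],np.float32)*1000
    r=cv2.minAreaRect(q); print(cam,'handle',np.round(r[0],1),np.round(r[1],1),round(r[2],1),'ztop',round(z*1000,1)); return p
if __name__=='__main__': handle(*map(float,sys.argv[1:4]),save=sys.argv[4] if len(sys.argv)>4 else None)
E
python3 look.py 461 239 96 pics/w1.png; python3 go.py '[(461,239,103,23.5)]'
```

```text
wrist handle [461.5 240.3] [56.9 14.1] 23.2 ztop 96.4
t 2.7 tcp [448.3 209.4 160.5] rpy [ 1.7993e+02 -4.0000e-02  2.3250e+01] grip 0.0871 F [-0.1 -0.2  0.4] gf 0.0
(461, 239, 103, 23.5) -> [ 23. -22.  57.] turn -0.004
```

View pics/w1.png

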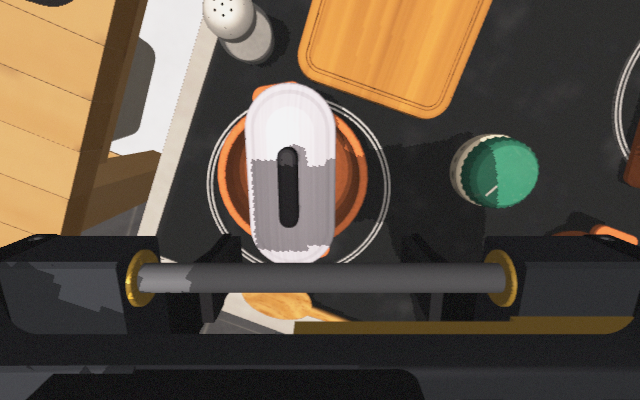

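The wrist view shows the oval lid's handle at (288,187), on the round dish, with free space around it. The wrist measurement agrees with the top camera to 1.5 mm.

```bash
python3 go.py '[(461.5,240,82,23.2)]'
```

```text
t 2.7 tcp [448.3 209.4 160.5] rpy [ 1.7993e+02 -4.0000e-02  2.3250e+01] grip 0.0871 F [-0.1 -0.2  0.4] gf 0.0
(461.5, 240, 82, 23.2) -> [ 24. -23.  78.] turn 0.001
```

>>> arm_command:
  series:
    - [[14, -14, 10], 0]
    - [[24, -23, 30], 0]
    - [[24, -23, 50], 0]
    - [[24, -23, 65], 0]
    - [[24, -23, 78], 0]

```text
time_s: 3.2
tool_pos: [0.4607, 0.2402, 0.0811]
tool_rot: [180.0, 0.0, 23.3]
force: [-0.1, 0.4, 0.9]
grip_width: 0.087
grasp_force: 0.0
```

>>> arm_command:
  series:
    - [[0, 0, 0], 0]
    - [[0, 0, 0], 0]
    - [[0, 0, 0], 0]
    - [[0, 0, 0], 0]
    - [[0, 0, 0], 0]

```text
time_s: 3.7
tool_pos: [0.4612, 0.241, 0.0827]
tool_rot: [180.0, -0.1, 23.4]
force: [-0.4, 0.2, 0.3]
grip_width: 0.0868
grasp_force: 0.0
```

>>> arm_command:
  series:
    - [[0, 0, 0], 0]
    - [[0, 0, 0], 0]
    - [[0, 0, 0], 0]
    - [[0, 0, 0], 0]
    - [[0, 0, 0], 0]
  grip: 1
  grip_force: 30

```text
time_s: 4.2
tool_pos: [0.4607, 0.241, 0.0821]
tool_rot: [180.0, 0.0, 23.4]
force: [0.5, 0.1, 0.6]
grip_width: 0.0551
grasp_force: 0.0
```

>>> arm_command:
  series:
    - [[0, 0, 0], 0]
    - [[0, 0, 0], 0]
    - [[0, 0, 0], 0]
    - [[0, 0, 0], 0]
    - [[0, 0, 0], 0]

```text
time_s: 4.7
tool_pos: [0.4607, 0.2409, 0.0821]
tool_rot: [180.0, 0.0, 23.4]
force: [-0.2, -0.7, 2.0]
grip_width: 0.0151
grasp_force: 0.8
```

>>> arm_command:
  series:
    - [[0, 0, 0], 0]
    - [[0, 0, 0], 0]
    - [[0, 0, -5], 0]
    - [[0, 0, -20], 0]
    - [[0, 0, -40], 0]

```text
time_s: 5.2
tool_pos: [0.4598, 0.2407, 0.1224]
tool_rot: [-180.0, 0.1, 23.4]
force: [0.1, 0.4, -3.5]
grip_width: 0.0138
grasp_force: 30.0
```

>>> arm_command:
  series:
    - [[0, 0, -20], 0]
    - [[10, 7, -30], 0]
    - [[30, 20, -35], 0.03]
    - [[55, 36, -35], 0.1]
    - [[85, 55, -35], 0.17]

```text
time_s: 5.7
tool_pos: [0.5612, 0.2243, 0.1586]
tool_rot: [180.0, -0.0, 13.5]
force: [-0.5, 0.6, -1.9]
grip_width: 0.0139
grasp_force: 30.0
```

>>> arm_command:
  series:
    - [[26, 13, 0], 0.07]
    - [[43, 24, 0], 0.14]
    - [[54, 29, 0], 0.15]
    - [[61, 28, 0], 0.15]
    - [[64, 28, 0], 0.15]

```text
time_s: 6.2
tool_pos: [0.6291, 0.2132, 0.1574]
tool_rot: [-179.9, 0.0, 5.2]
force: [-1.4, 0.6, -3.3]
grip_width: 0.0134
grasp_force: 30.0
```

>>> arm_command:
  series:
    - [[0, 0, 0], 0]
    - [[0, 0, 0], 0]
    - [[0, 0, 0], 0]
    - [[0, 0, 0], 0]
    - [[0, 0, 0], 0]

```text
time_s: 6.7
tool_pos: [0.6292, 0.212, 0.1573]
tool_rot: [180.0, -0.0, 5.0]
force: [-0.7, 1.3, -3.4]
grip_width: 0.0133
grasp_force: 30.0
```

```bash
python3 go.py '[(630,212,46,5)]'; python3 - <<'E'
from h import *
p,*_=shot('side'); cv2.imwrite('pics/s1.png',p)
p,*_=shot('wrist'); cv2.imwrite('pics/w2.png',p)
E
```

```text
t 6.7 tcp [629.2 212.  157.3] rpy [ 1.7998e+02 -1.0000e-02  5.0500e+00] grip 0.0133 F [-0.7  1.3 -3.4] gf 30.0
(630, 212, 46, 5) -> [  1.   0. 111.] turn 0.001
```

View pics/s1.png

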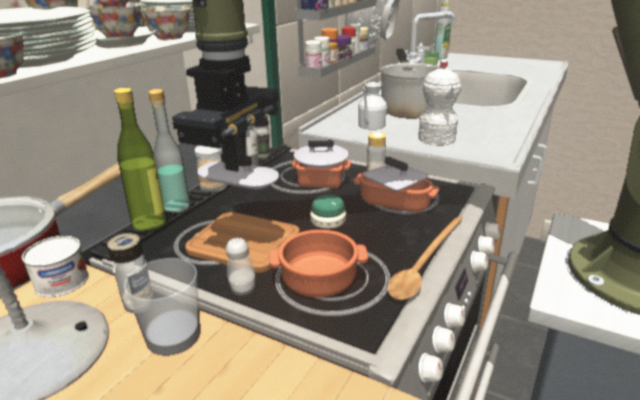

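The oval lid is held level at about (237,173), over the board at (240,240). The round dish, now empty, is at (320,265) and hasn't been moved. Lowering.

>>> arm_command:
  series:
    - [[1, 0, 15], 0]
    - [[1, 0, 45], 0]
    - [[1, 0, 75], 0]
    - [[1, 0, 97], 0]
    - [[1, 0, 106], 0]

```text
time_s: 7.3
tool_pos: [0.6283, 0.2109, 0.0471]
tool_rot: [179.9, 0.3, 5.0]
force: [-1.1, -0.9, -2.9]
grip_width: 0.0137
grasp_force: 30.0
```

>>> arm_command:
  series:
    - [[0, 0, 1], 0]
    - [[0, 0, 2], 0]
    - [[0, 0, 4], 0]
    - [[0, 0, 5], 0]
    - [[0, 0, 6], 0]

```text
time_s: 7.8
tool_pos: [0.6309, 0.2122, 0.0459]
tool_rot: [180.0, -0.1, 5.0]
force: [-0.1, -0.2, -2.4]
grip_width: 0.014
grasp_force: 30.0
```

>>> arm_command:
  series:
    - [[0, 0, 1], 0]
    - [[0, 0, 1], 0]
    - [[0, 0, 2], 0]
    - [[0, 0, 2], 0]
    - [[0, 0, 2], 0]

```text
time_s: 8.3
tool_pos: [0.6306, 0.212, 0.0441]
tool_rot: [180.0, -0.0, 5.0]
force: [-2.7, -1.4, 5.0]
grip_width: 0.0137
grasp_force: 30.0
```

```bash
python3 go.py '[(630,212,44,5)]'
```

```text
t 8.3 tcp [630.6 212.   44.1] rpy [ 1.7997e+02 -3.0000e-02  5.0200e+00] grip 0.0137 F [-2.7 -1.4  5. ] gf 30.0
(630, 212, 44, 5) -> [-1. -0.  0.] turn 0.0
```

Contact with the board (+5 N at z=44). Release and go to the round lid.

>>> arm_command:
  series:
    - [[0, 0, 0], 0]
    - [[0, 0, 0], 0]
    - [[0, 0, 0], 0]
    - [[0, 0, 0], 0]
    - [[0, 0, 0], 0]
  grip: -0.3

```text
time_s: 8.8
tool_pos: [0.6304, 0.2122, 0.043]
tool_rot: [-180.0, 0.0, 5.0]
force: [-0.3, 0.9, -1.2]
grip_width: 0.0454
grasp_force: 0.0
```

>>> arm_command:
  series:
    - [[0, 0, 0], 0]
    - [[0, 0, -5], 0]
    - [[0, 0, -30], 0]
    - [[0, 0, -70], 0]
    - [[0, 0, -115], 0]

```text
time_s: 9.3
tool_pos: [0.6295, 0.2118, 0.1585]
tool_rot: [180.0, 0.1, 5.0]
force: [0.0, 0.2, -0.3]
grip_width: 0.056
grasp_force: 0.0
```

>>> arm_command:
  series:
    - [[-10, 45, -10], -0.1]
    - [[-20, 90, -10], -0.2]
    - [[-25, 135, -10], -0.3]
    - [[-30, 180, -10], -0.4]
    - [[-30, 220, -10], -0.42]

```text
time_s: 9.8
tool_pos: [0.6194, -0.0124, 0.1687]
tool_rot: [179.9, 0.0, 29.2]
force: [0.5, -0.5, 0.0]
grip_width: 0.0567
grasp_force: 0.0
```

```bash
python3 go.py '[(600,-80,165,29.3)]'
```

```text
t 9.8 tcp [619.4 -12.4 168.7] rpy [1.7992e+02 2.0000e-02 2.9180e+01] grip 0.0567 F [ 0.5 -0.5  0. ] gf 0.0
(600, -80, 165, 29.3) -> [-50.  50.   4.] turn -0.002
```

>>> arm_command:
  series:
    - [[-20, 20, 0], 0]
    - [[-38, 38, 0], 0]
    - [[-48, 48, 0], 0]
    - [[-50, 50, 0], 0]
    - [[-50, 50, 0], 0]

```text
time_s: 10.3
tool_pos: [0.6006, -0.0769, 0.1684]
tool_rot: [-180.0, -0.0, 29.1]
force: [0.2, 0.3, -0.8]
grip_width: 0.0563
grasp_force: 0.0
```

```bash
python3 look.py 633 -83 96 pics/w3.png;  python3 go.py '[(633.5,-83,82,29.3)]'; python3 - <<'E'
from h import *
p,d,K,T,c=shot('top'); cv2.imwrite('pics/top1.png',p); np.save('pics/top1d.npy',d)
E
```

```text
wrist handle [634.3 -83.3] [57.1 13.8] 28.8 ztop 96.3
t 10.35 tcp [600.8 -75.9 168.5] rpy [-1.7998e+02 -6.0000e-02  2.9190e+01] grip 0.0567 F [0.6 0.2 0.9] gf 0.0
(633.5, -83, 82, 29.3) -> [25. 22. 86.] turn -0.002
```

View pics/top1.png

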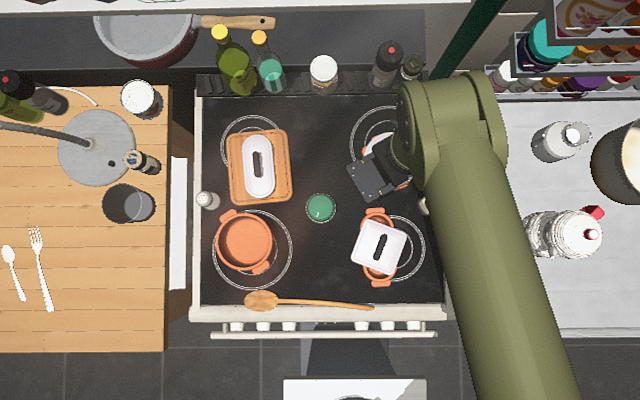

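The top view shows the oval lid flat on the board at (258,166) and the empty round dish at (244,240). Next I measure the round dish's opening and grasp the round lid.

```bash
cat > dish.py <<'E'
from h import *; import sys
# opening of an empty dish: hole inside the rim (depth), contour cast on the measured rim height
def opening(p,d,K,T,ex,ey):
    P=cloud(d,K,T); near=(np.hypot(P[...,0]*1000-ex,P[...,1]*1000-ey)<95)
    hsv=cv2.cvtColor(p,cv2.COLOR_BGR2HSV)
    red=near&(hsv[...,0]<14)&(hsv[...,1]>90)
    zr=np.percentile(P[red][:,2],97); zr=np.median(P[red&(abs(P[...,2]-zr)<.006)][:,2])
    rim=(near&(P[...,2]>zr-.006)&(P[...,2]<zr+.01)).astype(np.uint8); rim=cv2.morphologyEx(rim,cv2.MORPH_CLOSE,np.ones((3,3)))
    cs,h=cv2.findContours(rim,cv2.RETR_CCOMP,cv2.CHAIN_APPROX_NONE)
    ho=[c for c,k in zip(cs,h[0]) if k[3]>=0]; c=max(ho,key=cv2.contourArea)
    q=np.array([ray(*x,zr,K,T)[:2] for x in c[:,0].astype(float)],np.float32)*1000
    o=max([c for c,k in zip(cs,h[0]) if k[3]<0],key=cv2.contourArea); qo=np.array([ray(*x,zr,K,T)[:2] for x in o[:,0].astype(float)],np.float32)*1000
    f=lambda r:(np.round(r[0],1),np.round(r[1],1),round(r[2],1))
    print('rim z',round(zr*1000,1),'hole rect',*f(cv2.minAreaRect(q)),'ellipse',*f(cv2.fitEllipse(q)),'outer rect',*f(cv2.minAreaRect(qo)))
if __name__=='__main__':
    cam,ex,ey=sys.argv[1],float(sys.argv[2]),float(sys.argv[3])
    if len(sys.argv)>4:
        p=cv2.imread(sys.argv[4]+'.png'); d=np.load(sys.argv[4]+'d.npy'); c=viewer.calibration(cam); K,T=np.array(c['K']),np.array(c['T'])
    else: p,d,K,T,_=shot(cam)
    opening(p,d,K,T,ex,ey)
E
python3 dish.py top 461 240 pics/top1; python3 go.py '[(634,-83,82,28.9)]'
```

```text
rim z 51.2 hole rect [460.6 238.2] [112.  113.3] 89.9 ellipse [460.3 239. ] [112.3 113.1] 94.6 outer rect [460.8 239.4] [125.5 126.4] 77.3
t 10.4 tcp [600.8 -75.4 168.4] rpy [-1.7997e+02 -6.0000e-02  2.9250e+01] grip 0.0564 F [ 0.4 -0.4  0.5] gf 0.0
(634, -83, 82, 28.9) -> [25. 23. 86.] turn 0.006
```

>>> arm_command:
  series:
    - [[10, 10, 10], 0]
    - [[20, 20, 30], 0]
    - [[26, 22, 50], 0]
    - [[26, 22, 70], 0]
    - [[26, 22, 86], 0]

```text
time_s: 10.9
tool_pos: [0.6339, -0.0819, 0.0808]
tool_rot: [-179.9, 0.0, 29.3]
force: [-0.1, -0.4, 0.3]
grip_width: 0.0565
grasp_force: 0.0
```

>>> arm_command:
  series:
    - [[0, 0, 0], 0]
    - [[0, 0, 0], 0]
    - [[0, 0, 0], 0]
    - [[0, 0, 0], 0]
    - [[0, 0, 0], 0]

```text
time_s: 11.4
tool_pos: [0.6343, -0.0844, 0.0831]
tool_rot: [179.9, -0.1, 29.1]
force: [-0.3, 1.2, -0.0]
grip_width: 0.0564
grasp_force: 0.0
```

>>> arm_command:
  series:
    - [[0, 0, 0], 0]
    - [[0, 0, 0], 0]
    - [[0, 0, 0], 0]
    - [[0, 0, 0], 0]
    - [[0, 0, 0], 0]
  grip: 1

```text
time_s: 11.9
tool_pos: [0.6338, -0.0843, 0.0821]
tool_rot: [180.0, 0.0, 29.1]
force: [-0.4, 0.4, 0.3]
grip_width: 0.0242
grasp_force: 0.0
```

>>> arm_command:
  series:
    - [[0, 0, 0], 0]
    - [[0, 0, 0], 0]
    - [[0, 0, 0], 0]
    - [[0, 0, 0], 0]
    - [[0, 0, 0], 0]

```text
time_s: 12.4
tool_pos: [0.6339, -0.0843, 0.0821]
tool_rot: [180.0, -0.0, 29.1]
force: [-0.3, -0.3, -0.8]
grip_width: 0.014
grasp_force: 30.0
```

>>> arm_command:
  series:
    - [[0, 0, 0], 0]
    - [[0, 0, -5], 0]
    - [[0, 0, -20], 0]
    - [[0, 0, -45], 0]
    - [[0, 0, -75], 0]

```text
time_s: 12.9
tool_pos: [0.6332, -0.0841, 0.1579]
tool_rot: [-179.9, 0.1, 29.1]
force: [0.3, -0.3, -2.5]
grip_width: 0.0137
grasp_force: 30.0
```

```bash
python3 go.py '[(461,240,150,29),(480,220,150,29)]'
```

```text
t 12.9 tcp [633.2 -84.1 157.9] rpy [-1.7993e+02  7.0000e-02  2.9110e+01] grip 0.0137 F [ 0.3 -0.3 -2.5] gf 30.0
(461, 240, 150, 29) -> [   7. -367.    8.] turn 0.002
(480, 220, 150, 29) -> [  14. -340.    8.] turn 0.002
```

>>> arm_command:
  series:
    - [[0, -20, 0], 0]
    - [[0, -60, 0], 0]
    - [[1, -105, 0], 0]
    - [[2, -150, 0], 0]
    - [[4, -195, 0], 0]

```text
time_s: 13.4
tool_pos: [0.5416, 0.0897, 0.1582]
tool_rot: [179.9, -0.0, 29.1]
force: [0.4, 0.4, -1.8]
grip_width: 0.0138
grasp_force: 30.0
```

>>> arm_command:
  series:
    - [[1, -45, 0], 0]
    - [[2, -90, 0], 0]
    - [[2, -130, 0], 0]
    - [[3, -158, 0], 0]
    - [[3, -172, 0], 0]

```text
time_s: 13.9
tool_pos: [0.4597, 0.2432, 0.1584]
tool_rot: [180.0, -0.1, 29.4]
force: [0.2, 0.3, -2.4]
grip_width: 0.014
grasp_force: 30.0
```

>>> arm_command:
  series:
    - [[0, 0, 5], 0]
    - [[0, 0, 15], 0]
    - [[0, 0, 25], 0]
    - [[0, 0, 30], 0]
    - [[0, 0, 30], 0]

```text
time_s: 14.4
tool_pos: [0.4612, 0.2384, 0.1256]
tool_rot: [-180.0, 0.2, 29.0]
force: [-0.1, 0.2, -2.1]
grip_width: 0.0134
grasp_force: 30.0
```

```bash
python3 - <<'E'
from h import *
p,d,K,T,c=shot('top'); cv2.imwrite('pics/top2.png',p); np.save('pics/top2d.npy',d)
E
python3 dish.py top 634 -83 pics/top2;python3 go.py '[(461,240,80,29)]'; python3 look.py 461 240 140 pics/w4.png
```

```text
rim z 50.8 hole rect [633.4 -82.9] [91.4 91.2] 21.0 ellipse [633.5 -83.3] [103.3 103.7] 102.4 outer rect [633.4 -83.4] [127.6 102.4] 21.0
t 14.45 tcp [461.5 239.  126.3] rpy [-1.7996e+02  9.0000e-02  2.9030e+01] grip 0.0135 F [ 0.5  0.4 -1.1] gf 30.0
(461, 240, 80, 29) -> [ 0. -1. 46.] turn 0.0
wrist handle [478.2 248.8] [26.8 35. ] 29.0 ztop 142.3
```

View pics/w4.png

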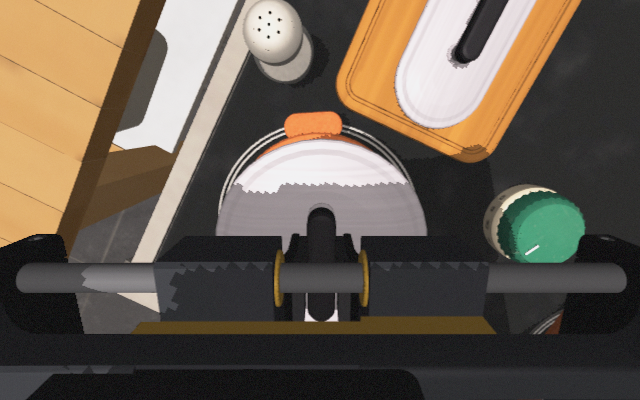

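View pics/top2.png

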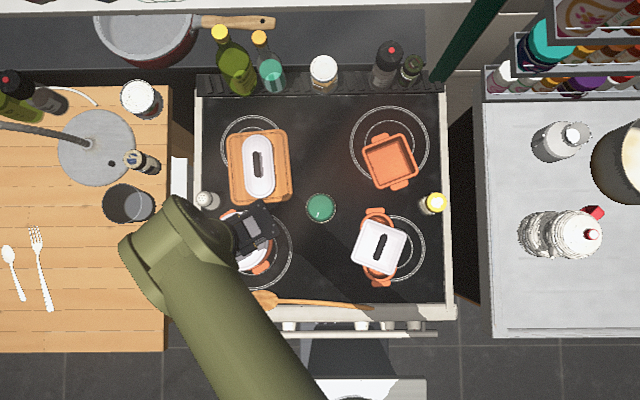

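The wrist view shows the round lid held over the round dish, with the lug centred above it at (313,125). The top view shows the square dish open at (388,160); its yaw is 21°, and its hole measures 91 mm square. Lowering the lid into the dish.

>>> arm_command:
  series:
    - [[-1, 0, 10], 0]
    - [[-1, 0, 22], 0]
    - [[-1, 0, 34], 0]
    - [[-1, 0, 42], 0]
    - [[-1, 0, 47], 0]

```text
time_s: 15.0
tool_pos: [0.46, 0.2392, 0.0788]
tool_rot: [-180.0, 0.1, 29.1]
force: [0.5, 0.4, -2.7]
grip_width: 0.0138
grasp_force: 30.0
```

>>> arm_command:
  series:
    - [[0, 0, 1], 0]
    - [[0, 0, 2], 0]
    - [[0, 0, 3], 0]
    - [[0, 0, 4], 0]
    - [[0, 0, 5], 0]

```text
time_s: 15.5
tool_pos: [0.4609, 0.2394, 0.0753]
tool_rot: [180.0, -0.0, 29.1]
force: [-0.2, -0.5, -2.5]
grip_width: 0.0139
grasp_force: 30.0
```

>>> arm_command:
  series:
    - [[0, 0, 1], 0]
    - [[0, 0, 1], 0]
    - [[0, 0, 2], 0]
    - [[0, 0, 2], 0]
    - [[0, 0, 2], 0]

```text
time_s: 16.0
tool_pos: [0.4606, 0.2394, 0.0731]
tool_rot: [180.0, 0.0, 29.1]
force: [-0.1, -0.8, -2.4]
grip_width: 0.0135
grasp_force: 30.0
```

>>> arm_command:
  series:
    - [[0, 0, 1], 0]
    - [[0, 0, 1], 0]
    - [[0, 0, 2], 0]
    - [[0, 0, 2], 0]
    - [[0, 0, 2], 0]

```text
time_s: 16.5
tool_pos: [0.4606, 0.2393, 0.072]
tool_rot: [180.0, 0.0, 29.1]
force: [-3.0, -1.6, 6.5]
grip_width: 0.0137
grasp_force: 30.0
```

Seated: contact at TCP z=72, so the underside is at 42. Release and go to the square lid.

>>> arm_command:
  series:
    - [[0, 0, 0], 0]
    - [[0, 0, 0], 0]
    - [[0, 0, 0], 0]
    - [[0, 0, 0], 0]
    - [[0, 0, 0], 0]
  grip: -0.3

```text
time_s: 17.0
tool_pos: [0.4607, 0.2393, 0.0711]
tool_rot: [180.0, 0.0, 29.1]
force: [0.1, -0.3, -0.4]
grip_width: 0.0454
grasp_force: 0.0
```

>>> arm_command:
  series:
    - [[0, 0, 0], 0]
    - [[0, 0, -5], 0]
    - [[0, 0, -25], 0]
    - [[0, 0, -60], 0]
    - [[0, 0, -100], 0]

```text
time_s: 17.5
tool_pos: [0.4597, 0.2391, 0.1717]
tool_rot: [-180.0, 0.1, 29.1]
force: [0.9, -0.1, 0.0]
grip_width: 0.0565
grasp_force: 0.0
```

>>> arm_command:
  series:
    - [[-20, 30, 0], 0.14]
    - [[-48, 70, 0], 0.28]
    - [[-76, 108, 0], 0.42]
    - [[-104, 148, 0], 0.56]
    - [[-132, 188, 0], 0.7]

```text
time_s: 18.0
tool_pos: [0.4364, 0.0091, 0.1719]
tool_rot: [179.9, -0.1, -11.3]
force: [1.8, 0.5, -0.6]
grip_width: 0.0567
grasp_force: 0.0
```

```bash
python3 go.py '[(435,-47,168,-21.8)]'
```

```text
t 18.0 tcp [436.4   9.1 171.9] rpy [ 1.7993e+02 -1.2000e-01 -1.1320e+01] grip 0.0567 F [ 1.8  0.5 -0.6] gf 0.0
(435, -47, 168, -21.8) -> [10. 55.  4.] turn 0.183
```

>>> arm_command:
  series:
    - [[3, 25, 0], 0.1]
    - [[8, 48, 0], 0.18]
    - [[10, 53, 0], 0.18]
    - [[10, 54, 0], 0.18]
    - [[10, 54, 0], 0.18]

```text
time_s: 18.5
tool_pos: [0.4364, -0.0426, 0.1712]
tool_rot: [-180.0, 0.0, -21.2]
force: [0.3, -0.3, 0.0]
grip_width: 0.0566
grasp_force: 0.0
```

```bash
python3 look.py 446 -52 96 pics/w5.png; python3 go.py '[(446.5,-52,82,-21.8)]'; python3 - <<'E'
from h import *
p,d,K,T,c=shot('top'); hsv=cv2.cvtColor(p,cv2.COLOR_BGR2HSV); P=cloud(d,K,T)
m=(np.hypot(P[...,0]-.461,P[...,1]-.24)<.09)&(hsv[...,1]<60)&(hsv[...,2]>130)&(P[...,2]>.03)
c=max(cv2.findContours(m.astype(np.uint8),0,2)[0],key=cv2.contourArea); z=np.median(P[m][:,2])
q=np.array([ray(*x,z,K,T)[:2] for x in c[:,0].astype(float)],np.float32)*1000
A=np.c_[P[m][:,:2],np.ones(m.sum())]; s=np.linalg.lstsq(A,P[m][:,2],rcond=None)[0]
print('round lid',cv2.minAreaRect(q),z,'slope',s[:2].round(3))
cv2.imwrite('pics/top3.png',p)
E
```

```text
wrist handle [447.1 -53.3] [13.2 57. ] 67.7 ztop 96.4
t 18.55 tcp [436.4 -42.4 171.2] rpy [-179.98    0.    -21.13] grip 0.0562 F [-0.6 -0.2  0.8] gf 0.0
(446.5, -52, 82, -21.8) -> [13.  5. 89.] turn 0.012
round lid ((461.784912109375, 238.99325561523438), (120.02973937988281, 118.81088256835938), 89.46905517578125) 0.058210650253096574 slope [ 0.002 -0.006]
```

The round lid is home: its plate is 10 mm lower than before and level, and it's centred at (461.8,239). Now I grasp the square lid.

>>> arm_command:
  series:
    - [[6, 3, 10], 0.02]
    - [[14, 6, 30], 0.02]
    - [[14, 6, 55], 0.02]
    - [[14, 6, 75], 0.02]
    - [[14, 6, 89], 0.02]

```text
time_s: 19.1
tool_pos: [0.4463, -0.0541, 0.0801]
tool_rot: [-180.0, 0.1, -22.4]
force: [0.1, 0.9, 0.3]
grip_width: 0.0563
grasp_force: 0.0
```

>>> arm_command:
  series:
    - [[0, 0, 0], 0]
    - [[0, 0, 0], 0]
    - [[0, 0, 0], 0]
    - [[0, 0, 0], 0]
    - [[0, 0, 0], 0]

```text
time_s: 19.6
tool_pos: [0.4476, -0.0549, 0.0828]
tool_rot: [180.0, -0.1, -22.5]
force: [0.4, 0.4, 0.9]
grip_width: 0.0567
grasp_force: 0.0
```

>>> arm_command:
  series:
    - [[0, 0, 0], 0]
    - [[0, 0, 0], 0]
    - [[0, 0, 0], 0]
    - [[0, 0, 0], 0]
    - [[0, 0, 0], 0]
  grip: 1

```text
time_s: 20.1
tool_pos: [0.4471, -0.0547, 0.0821]
tool_rot: [180.0, 0.0, -22.5]
force: [-0.6, 0.0, 0.2]
grip_width: 0.0247
grasp_force: 0.0
```

>>> arm_command:
  series:
    - [[0, 0, 0], 0]
    - [[0, 0, 0], 0]
    - [[0, 0, 0], 0]
    - [[0, 0, 0], 0]
    - [[0, 0, 0], 0]

```text
time_s: 20.6
tool_pos: [0.4471, -0.0545, 0.0821]
tool_rot: [-180.0, -0.0, -22.5]
force: [1.2, 0.5, -0.8]
grip_width: 0.0137
grasp_force: 30.0
```

>>> arm_command:
  series:
    - [[0, 0, 0], 0]
    - [[0, 0, -5], 0]
    - [[0, 0, -20], 0]
    - [[0, 0, -45], 0]
    - [[0, 0, -75], 0]

```text
time_s: 21.1
tool_pos: [0.4456, -0.0546, 0.157]
tool_rot: [180.0, 0.2, -22.5]
force: [0.0, -1.0, -2.6]
grip_width: 0.0138
grasp_force: 30.0
```

```bash
python3 go.py '[(634,-83.5,125,21),(634,-83.5,160,21)]'
```

```text
t 21.1 tcp [445.6 -54.6 157. ] rpy [179.97   0.19 -22.46] grip 0.0138 F [ 0.  -1.  -2.6] gf 30.0
(634, -83.5, 125, 21) -> [185. -45.  31.] turn -0.759
(634, -83.5, 160, 21) -> [185. -45.  -4.] turn -0.759
```

>>> arm_command:
  series:
    - [[20, -5, 0], -0.12]
    - [[55, -13, 0], -0.26]
    - [[95, -23, 0], -0.4]
    - [[132, -32, 0], -0.54]
    - [[162, -40, 0], -0.67]

```text
time_s: 21.6
tool_pos: [0.6134, -0.081, 0.1563]
tool_rot: [-180.0, 0.1, 16.1]
force: [-0.8, 0.3, -2.7]
grip_width: 0.0133
grasp_force: 30.0
```

>>> arm_command:
  series:
    - [[12, 10, 0], -0.06]
    - [[20, 16, 2], -0.09]
    - [[21, 16, 10], -0.09]
    - [[21, 16, 20], -0.09]
    - [[21, 16, 28], -0.09]

```text
time_s: 22.1
tool_pos: [0.6351, -0.089, 0.1278]
tool_rot: [-180.0, 0.1, 21.1]
force: [-0.5, 0.6, -1.9]
grip_width: 0.0139
grasp_force: 30.0
```

>>> arm_command:
  series:
    - [[0, 0, 0], 0]
    - [[0, 0, 0], 0]
    - [[0, 0, 0], 0]
    - [[0, 0, 0], 0]
    - [[0, 0, 0], 0]

```text
time_s: 22.6
tool_pos: [0.6369, -0.0893, 0.1296]
tool_rot: [180.0, -0.0, 21.1]
force: [0.5, 0.0, -3.1]
grip_width: 0.0139
grasp_force: 30.0
```

```bash
python3 go.py '[(634.6,-82.9,78,21)]'; python3 - <<'E'
from h import *
p,d,K,T,c=shot('top'); cv2.imwrite('pics/top4.png',p); np.save('pics/top4d.npy',d)
p,d,K,T,c=shot('wrist'); cv2.imwrite('pics/w6.png',p)
E
python3 dish.py top 446 -52 pics/top4
```

```text
t 22.6 tcp [636.9 -89.3 129.6] rpy [ 1.7997e+02 -3.0000e-02  2.1070e+01] grip 0.0139 F [ 0.5  0.  -3.1] gf 30.0
(634.6, -82.9, 78, 21) -> [ 0. -7. 52.] turn 0.001
rim z 51.0 hole rect [446.5 -53.2] [139.3  63.4] 3.3 ellipse [445.7 -53.2] [ 67.  150.3] 93.5 outer rect [446.1 -53.4] [169.3  74.2] 3.3
```

View pics/w6.png

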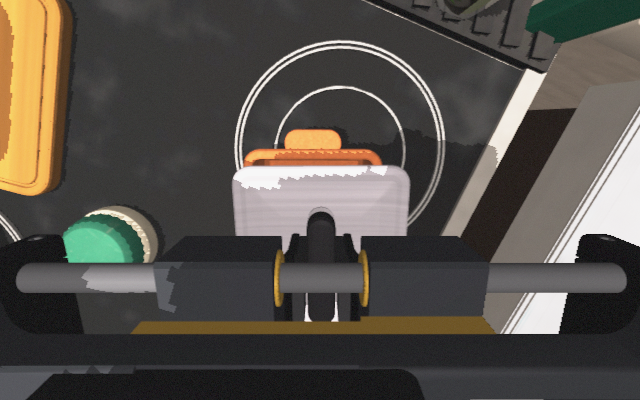

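The wrist view shows the lid's edge parallel to the dish's rim at (313,157), but shifted right by about the 7 mm I computed. Correct and lower.

>>> arm_command:
  series:
    - [[0, -5, 5], 0]
    - [[0, -7, 18], 0]
    - [[0, -7, 32], 0]
    - [[0, -7, 42], 0]
    - [[0, -7, 46], 0]

```text
time_s: 23.2
tool_pos: [0.6328, -0.0829, 0.0807]
tool_rot: [-179.9, 0.2, 21.1]
force: [-0.8, 0.1, -3.5]
grip_width: 0.0139
grasp_force: 30.0
```

>>> arm_command:
  series:
    - [[0, 0, 1], 0]
    - [[0, 0, 1], 0]
    - [[0, 0, 1], 0]
    - [[0, 0, 1], 0]
    - [[0, 0, 1], 0]

```text
time_s: 23.7
tool_pos: [0.6344, -0.0828, 0.0826]
tool_rot: [180.0, -0.0, 21.1]
force: [0.4, 0.4, -3.3]
grip_width: 0.0138
grasp_force: 30.0
```

```bash
python3 go.py '[(634.6,-82.9,72,21)]'
```

```text
t 23.7 tcp [634.4 -82.8  82.6] rpy [ 1.7997e+02 -3.0000e-02  2.1070e+01] grip 0.0138 F [ 0.4  0.4 -3.3] gf 30.0
(634.6, -82.9, 72, 21) -> [ 0.  0. 11.] turn 0.001
```

>>> arm_command:
  series:
    - [[0, 0, 2], 0]
    - [[0, 0, 3], 0]
    - [[0, 0, 5], 0]
    - [[0, 0, 6], 0]
    - [[0, 0, 7], 0]

```text
time_s: 24.2
tool_pos: [0.6341, -0.0827, 0.0749]
tool_rot: [-180.0, 0.0, 21.1]
force: [0.8, 0.3, -2.5]
grip_width: 0.014
grasp_force: 30.0
```

>>> arm_command:
  series:
    - [[0, 0, 1], 0]
    - [[0, 0, 1], 0]
    - [[0, 0, 2], 0]
    - [[0, 0, 2], 0]
    - [[0, 0, 2], 0]

```text
time_s: 24.7
tool_pos: [0.6342, -0.0827, 0.0732]
tool_rot: [180.0, -0.0, 21.1]
force: [0.6, -0.1, -2.8]
grip_width: 0.0135
grasp_force: 30.0
```

>>> arm_command:
  series:
    - [[0, 0, 1], 0]
    - [[0, 0, 1], 0]
    - [[0, 0, 2], 0]
    - [[0, 0, 2], 0]
    - [[0, 0, 2], 0]

```text
time_s: 25.2
tool_pos: [0.6343, -0.0827, 0.0722]
tool_rot: [180.0, -0.0, 21.1]
force: [-2.7, -0.6, 5.8]
grip_width: 0.0141
grasp_force: 30.0
```

The square lid is home: contact at z=72. Release and go to the oval lid on the board.

>>> arm_command:
  series:
    - [[0, 0, 0], 0]
    - [[0, 0, 0], 0]
    - [[0, 0, 0], 0]
    - [[0, 0, 0], 0]
    - [[0, 0, 0], 0]
  grip: -0.3

```text
time_s: 25.7
tool_pos: [0.6342, -0.0827, 0.071]
tool_rot: [-180.0, -0.0, 21.1]
force: [-0.0, -0.5, -0.1]
grip_width: 0.046
grasp_force: 0.0
```

>>> arm_command:
  series:
    - [[0, 0, 0], 0]
    - [[0, 0, -5], 0]
    - [[0, 0, -25], 0]
    - [[0, 0, -55], 0]
    - [[0, 0, -90], 0]

```text
time_s: 26.2
tool_pos: [0.6334, -0.0827, 0.1615]
tool_rot: [-179.9, 0.1, 21.1]
force: [0.2, -0.5, 0.2]
grip_width: 0.0567
grasp_force: 0.0
```

>>> arm_command:
  series:
    - [[8, -30, 0], 0.05]
    - [[20, -75, 0], 0.12]
    - [[32, -120, 0], 0.19]
    - [[45, -165, 0], 0.26]
    - [[57, -210, 0], 0.28]

```text
time_s: 26.7
tool_pos: [0.6117, 0.1354, 0.1618]
tool_rot: [180.0, -0.1, 4.9]
force: [0.5, -0.6, -0.0]
grip_width: 0.0568
grasp_force: 0.0
```

```bash
python3 go.py '[(600,211,120,5)]'
```

```text
t 26.7 tcp [611.7 135.4 161.8] rpy [ 1.7998e+02 -6.0000e-02  4.9000e+00] grip 0.0568 F [ 0.5 -0.6 -0. ] gf 0.0
(600, 211, 120, 5) -> [ -5. -76.  42.] turn -0.002
```

>>> arm_command:
  series:
    - [[-2, -35, 10], 0]
    - [[-4, -65, 25], 0]
    - [[-5, -72, 35], 0]
    - [[-5, -72, 40], 0]
    - [[-5, -72, 40], 0]

```text
time_s: 27.2
tool_pos: [0.6008, 0.2029, 0.1203]
tool_rot: [179.9, 0.1, 4.9]
force: [-0.1, 0.4, 0.4]
grip_width: 0.0569
grasp_force: 0.0
```

```bash
python3 look.py 630 212 58 pics/w7.png;  python3 go.py '[(630,212,44,5)]'; python3 - <<'E'
from h import *
p,d,K,T,c=shot('top'); cv2.imwrite('pics/top5.png',p); hsv=cv2.cvtColor(p,cv2.COLOR_BGR2HSV); P=cloud(d,K,T)
for ex,ey in ((.461,.24),(.634,-.083)):
    m=(np.hypot(P[...,0]-ex,P[...,1]-ey)<.09)&(hsv[...,1]<60)&(hsv[...,2]>130)&(P[...,2]>.03)
    c=max(cv2.findContours(m.astype(np.uint8),0,2)[0],key=cv2.contourArea); z=np.median(P[m][:,2])
    q=np.array([ray(*x,z,K,T)[:2] for x in c[:,0].astype(float)],np.float32)*1000
    s=np.linalg.lstsq(np.c_[P[m][:,:2],np.ones(m.sum())],P[m][:,2],rcond=None)[0]
    print(cv2.minAreaRect(q),z.round(4),'slope',s[:2].round(3))
E
```

```text
wrist handle [630.9 212.3] [56.9 13.1] 4.9 ztop 58.4
t 27.25 tcp [601.4 202.5 121. ] rpy [1.7991e+02 1.0000e-02 4.8700e+00] grip 0.0566 F [ 0.8 -0.6  0.5] gf 0.0
(630, 212, 44, 5) -> [29. -7. 77.] turn -0.002
((441.2889709472656, 270.48590087890625), (115.9693374633789, 46.32244110107422), 32.035518646240234) 0.058 slope [ 0.507 -0.887]
((631.5228271484375, -82.08219909667969), (97.85946655273438, 98.19147491455078), 21.49966812133789) 0.0578 slope [ 0.002 -0.007]
```

The square lid is home and level; the round lid is merely hidden by the arm in this frame. Now I grasp the oval lid.

>>> arm_command:
  series:
    - [[12, -4, 10], 0]
    - [[25, -7, 25], 0]
    - [[30, -7, 45], 0]
    - [[30, -7, 65], 0]
    - [[30, -7, 77], 0]

```text
time_s: 27.8
tool_pos: [0.6292, 0.2127, 0.0418]
tool_rot: [179.9, 0.2, 4.9]
force: [0.2, 0.0, 0.4]
grip_width: 0.0565
grasp_force: 0.0
```

>>> arm_command:
  series:
    - [[0, 0, 0], 0]
    - [[0, 0, 0], 0]
    - [[0, 0, 0], 0]
    - [[0, 0, 0], 0]
    - [[0, 0, 0], 0]

```text
time_s: 28.3
tool_pos: [0.6302, 0.2148, 0.045]
tool_rot: [-180.0, -0.1, 5.0]
force: [0.4, 0.2, 0.1]
grip_width: 0.0566
grasp_force: 0.0
```

>>> arm_command:
  series:
    - [[0, 0, 0], 0]
    - [[0, 0, 0], 0]
    - [[0, 0, 0], 0]
    - [[0, 0, 0], 0]
    - [[0, 0, 0], 0]
  grip: 1

```text
time_s: 28.8
tool_pos: [0.6298, 0.2146, 0.0441]
tool_rot: [180.0, 0.0, 5.0]
force: [-0.1, 0.4, 0.2]
grip_width: 0.0239
grasp_force: 0.0
```

>>> arm_command:
  series:
    - [[0, 0, 0], 0]
    - [[0, 0, 0], 0]
    - [[0, 0, 0], 0]
    - [[0, 0, 0], 0]
    - [[0, 0, 0], 0]

```text
time_s: 29.3
tool_pos: [0.6299, 0.2139, 0.0441]
tool_rot: [179.9, 0.0, 5.0]
force: [0.1, -3.1, 1.4]
grip_width: 0.0138
grasp_force: 30.0
```

>>> arm_command:
  series:
    - [[0, 0, 0], 0]
    - [[0, 0, -5], 0]
    - [[0, 0, -25], 0]
    - [[0, 0, -60], 0]
    - [[0, 0, -105], 0]

```text
time_s: 29.8
tool_pos: [0.6277, 0.2148, 0.1477]
tool_rot: [-180.0, 0.3, 5.1]
force: [1.2, 0.5, -3.6]
grip_width: 0.0136
grasp_force: 30.0
```

```bash
python3 go.py '[(447,-53.5,150,3.3)]'
```

```text
t 29.8 tcp [627.7 214.8 147.7] rpy [-179.98    0.3     5.11] grip 0.0136 F [ 1.2  0.5 -3.6] gf 30.0
(447, -53.5, 150, 3.3) -> [-204.  251.   -1.] turn 0.032
```

>>> arm_command:
  series:
    - [[-12, 15, 0], 0]
    - [[-35, 43, 0], 0.01]
    - [[-63, 77, 0], 0.02]
    - [[-92, 113, 0], 0.03]
    - [[-120, 148, 0], 0.03]

```text
time_s: 30.3
tool_pos: [0.5215, 0.0564, 0.1485]
tool_rot: [-179.9, 0.1, 3.4]
force: [0.7, -2.2, -2.2]
grip_width: 0.0137
grasp_force: 30.0
```

>>> arm_command:
  series:
    - [[-29, 35, 0], 0]
    - [[-57, 68, 0], 0]
    - [[-75, 90, 0], 0]
    - [[-83, 100, 8], 0]
    - [[-83, 100, 20], 0]

```text
time_s: 30.8
tool_pos: [0.4455, -0.0495, 0.129]
tool_rot: [179.9, -0.0, 3.1]
force: [0.5, -0.4, -3.0]
grip_width: 0.0137
grasp_force: 30.0
```

>>> arm_command:
  series:
    - [[0, 0, 0], 0]
    - [[0, 0, 0], 0]
    - [[0, 0, 0], 0]
    - [[0, 0, 0], 0]
    - [[0, 0, 0], 0]

```text
time_s: 31.3
tool_pos: [0.4466, -0.0474, 0.1293]
tool_rot: [-180.0, -0.0, 3.4]
force: [-0.4, -0.8, -3.1]
grip_width: 0.0133
grasp_force: 30.0
```

```bash
python3 go.py '[(446,-53.4,82,3.3)]'; python3 - <<'E'
from h import *
p,d,K,T,c=shot('wrist'); cv2.imwrite('pics/w8.png',p)
E
```

```text
t 31.3 tcp [446.6 -47.4 129.3] rpy [-1.7999e+02 -3.0000e-02  3.3700e+00] grip 0.0133 F [-0.4 -0.8 -3.1] gf 30.0
(446, -53.4, 82, 3.3) -> [-1.  6. 47.] turn 0.001
```

View pics/w8.png

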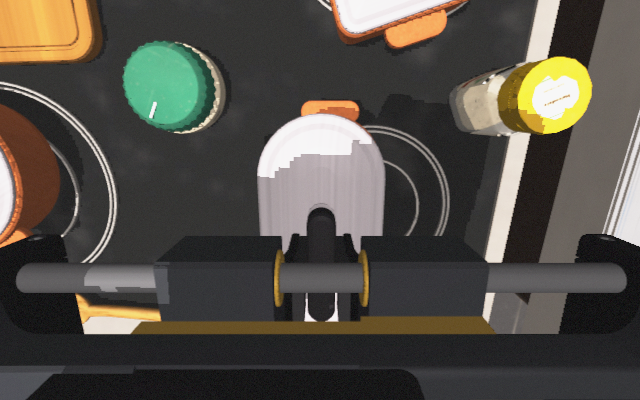

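The wrist view shows the oval lid aligned with its dish. The lug at (330,110) sits slightly to the right, matching the 6 mm correction. Correct and lower.

>>> arm_command:
  series:
    - [[-1, 4, 4], 0]
    - [[-1, 6, 16], 0]
    - [[-1, 6, 30], 0]
    - [[-1, 6, 41], 0]
    - [[-1, 6, 46], 0]

```text
time_s: 31.85
tool_pos: [0.4441, -0.0537, 0.0812]
tool_rot: [-179.9, 0.2, 3.3]
force: [0.9, 0.2, -3.2]
grip_width: 0.0139
grasp_force: 30.0
```

>>> arm_command:
  series:
    - [[0, 0, 0], 0]
    - [[0, 0, 0], 0]
    - [[0, 0, 0], 0]
    - [[0, 0, 0], 0]
    - [[0, 0, 0], 0]

```text
time_s: 32.35
tool_pos: [0.4458, -0.0541, 0.0835]
tool_rot: [180.0, -0.0, 3.3]
force: [-0.5, 0.1, -2.4]
grip_width: 0.0135
grasp_force: 30.0
```

```bash
python3 go.py '[(446,-53.4,72,3.3)]'
```

```text
t 32.35 tcp [445.8 -54.1  83.5] rpy [ 1.7997e+02 -4.0000e-02  3.3100e+00] grip 0.0135 F [-0.5  0.1 -2.4] gf 30.0
(446, -53.4, 72, 3.3) -> [ 0. -1. 12.] turn 0.0
```

>>> arm_command:
  series:
    - [[0, -0.5, 2], 0]
    - [[0, -0.5, 4], 0]
    - [[0, -0.5, 6], 0]
    - [[0, -0.5, 7], 0]
    - [[0, -0.5, 8], 0]

```text
time_s: 32.85
tool_pos: [0.4454, -0.0535, 0.075]
tool_rot: [-180.0, 0.0, 3.3]
force: [0.3, -0.0, -3.1]
grip_width: 0.0137
grasp_force: 30.0
```

>>> arm_command:
  series:
    - [[0, 0, 1], 0]
    - [[0, 0, 1], 0]
    - [[0, 0, 2], 0]
    - [[0, 0, 2], 0]
    - [[0, 0, 2], 0]

```text
time_s: 33.35
tool_pos: [0.4455, -0.0535, 0.0732]
tool_rot: [180.0, 0.0, 3.3]
force: [0.4, -0.9, -2.7]
grip_width: 0.0137
grasp_force: 30.0
```

>>> arm_command:
  series:
    - [[0, 0, 1], 0]
    - [[0, 0, 1], 0]
    - [[0, 0, 2], 0]
    - [[0, 0, 2], 0]
    - [[0, 0, 2], 0]

```text
time_s: 33.85
tool_pos: [0.4455, -0.0535, 0.0719]
tool_rot: [180.0, 0.0, 3.3]
force: [-4.4, 0.9, 5.3]
grip_width: 0.0137
grasp_force: 30.0
```

Home, with contact at z=72. Release, lift clear and check with the cameras.

>>> arm_command:
  series:
    - [[0, 0, 0], 0]
    - [[0, 0, 0], 0]
    - [[0, 0, 0], 0]
    - [[0, 0, 0], 0]
    - [[0, 0, 0], 0]
  grip: -0.3

```text
time_s: 34.35
tool_pos: [0.4455, -0.0535, 0.0711]
tool_rot: [180.0, -0.0, 3.3]
force: [0.0, 0.9, -0.3]
grip_width: 0.0458
grasp_force: 0.0
```

>>> arm_command:
  series:
    - [[0, 0, 0], 0]
    - [[0, 0, -5], 0]
    - [[0, 0, -30], 0]
    - [[0, 0, -75], 0]
    - [[0, 0, -120], 0]

```text
time_s: 34.85
tool_pos: [0.4448, -0.0531, 0.1924]
tool_rot: [-180.0, 0.1, 3.4]
force: [-0.0, -1.5, 0.3]
grip_width: 0.0563
grasp_force: 0.0
```

>>> arm_command:
  series:
    - [[0, 30, -40], 0]
    - [[0, 70, -60], 0]
    - [[0, 110, -60], 0]
    - [[0, 150, -60], 0]
    - [[0, 150, -60], 0]

```text
time_s: 35.35
tool_pos: [0.4529, -0.2098, 0.2511]
tool_rot: [179.9, 0.0, 2.8]
force: [-0.0, -0.6, -0.7]
grip_width: 0.0565
grasp_force: 0.0
```

>>> arm_command:
  series:
    - [[0, 0, 0], 0]
    - [[0, 0, 0], 0]
    - [[0, 0, 0], 0]
    - [[0, 0, 0], 0]
    - [[0, 0, 0], 0]

```text
time_s: 35.85
tool_pos: [0.4543, -0.2026, 0.2513]
tool_rot: [180.0, -0.0, 3.4]
force: [-0.6, 0.2, -0.2]
grip_width: 0.0567
grasp_force: 0.0
```

```bash
python3 - <<'E'
from h import *
o=env.get_obs(); print(o['time_s'],o['tool_pos'],o['force'])
p,d,K,T,c=shot('top'); cv2.imwrite('pics/top6.png',p); hsv=cv2.cvtColor(p,cv2.COLOR_BGR2HSV); P=cloud(d,K,T)
for ex,ey in ((.461,.24),(.634,-.083),(.446,-.053)):
    m=(np.hypot(P[...,0]-ex,P[...,1]-ey)<.085)&(hsv[...,1]<60)&(hsv[...,2]>130)&(P[...,2]>.03)&(P[...,2]<.09)
    c=max(cv2.findContours(m.astype(np.uint8),0,2)[0],key=cv2.contourArea); z=np.median(P[m][:,2])
    q=np.array([ray(*x,z,K,T)[:2] for x in c[:,0].astype(float)],np.float32)*1000
    s=np.linalg.lstsq(np.c_[P[m][:,:2],np.ones(m.sum())],P[m][:,2],rcond=None)[0]
    r=cv2.minAreaRect(q); print(np.round(r[0],1),np.round(r[1],1),round(r[2],1),z.round(4),'slope',s[:2].round(3))
p,*_=shot('side'); cv2.imwrite('pics/s2.png',p)
E
```

```text
35.85 [ 0.45426385 -0.20256994  0.25131677] [-0.58171136  0.18991151 -0.24537893]
[461.8 239. ] [120.  118.8] 89.5 0.0582 slope [ 0.003 -0.004]
[631.5 -82.1] [97.7 98.2] 21.5 0.0578 slope [ 0.003 -0.008]
[446.  -52.2] [144.9  69.8] 3.5 0.0576 slope [ 0.001 -0.014]
```

View pics/top6.png

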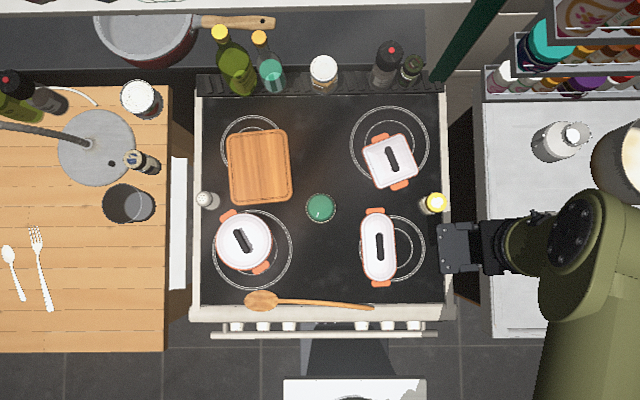

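View pics/s2.png

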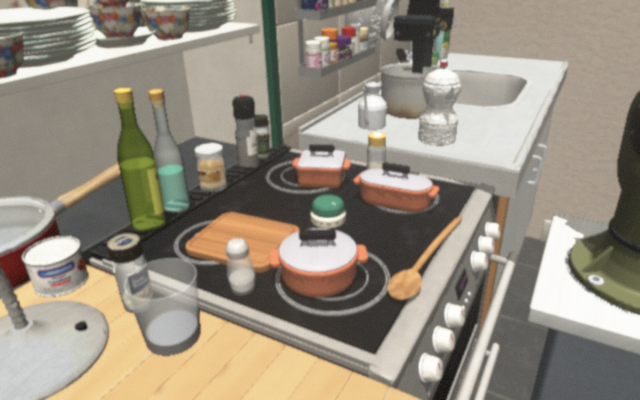

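Both views show each lid seated level on its own dish: round at (244,242), square at (390,160) and oval at (378,247) in the top view. The board is empty, the bystanders haven't moved and the arm is clear. Handing in.

```bash
python3 -c "
from cell import env; print(env.sign_off())"
```

```text
the job is handed in; nothing more can be done
None
```

All three lids are seated level on their own dishes by the final camera check, and the job was handed in at about 36 s; the sign-off returned no verdict.

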